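Shut the chemicals chest and snap its shackle lock

TASK

Lock the chemicals chest: close its lid, swing the lock's shackle round so that its short leg stands over the hole in the lid's tongue, and press it down until the hidden pawl clicks and keeps it down. Press gently: a firm thumb push closes it, and the lock must not be forced against its inner stop. Leave the bottles and the tin as they stand.

Things in the scene. Friction and masses are not known exactly. Their poses are not given: they have to be found in the camera images.
- lockbox: Grey sheet-metal chest fixed to the bench, 130 (x) x 200 (y) x 116 mm high without its lid; origin at the centre of its underside, z up, -x its front. A steel lock body is built onto the front: x -107 to -67 mm, y -40 to +38 mm; its top is 115 mm above the bench over the toe hole and 120 mm on the heel tower.
- lid (a joint): Opening of the lid in rad: 0 shut, grows as it opens (0.6 to 1.0 at the start). Stiff hinge: stays where left; a few newtons near the front edge pushes it down. Flat plate 132 x 204 x 4 mm, hinged on the far (+x) rim; a steel tongue 32 mm wide runs on to 174 mm from the hinge, with a 15 mm hole for the shackle's short leg. Shut, its top is 120 mm above the bench.
- lid_hinge (a point): Middle of the lid's hinge line (which runs along the chest's y) at the height of the shut lid's top face: 66, 0, 120 mm in the chest frame. The frame turns with the lid.
- heel_hole (a point): Centre of the mouth of the heel hole (11.4 mm wide) in the chest's lock tower, fixed to the chest at -87, +20, 120 mm of its frame.
- toe_hole (a point): Point on the axis of the toe hole, fixed to the chest at -87, -20, 120 mm of its frame (level with the top of the shut lid's tongue, whose 15 mm hole is then centred there). The hole in the lock plate below is 14 mm wide.
- shackle: Loose steel shackle, 0.1 to 0.16 kg, an upside-down U: a crown bar joins two round 10 mm legs 40 mm apart. Origin on the long heel leg's axis at the bar's mid height; z up, the short toe leg at y = -40 mm. Heel leg ends 108 mm below the origin. At the start it stands in the heel hole on a sprung ejector, origin 182 mm above the bench, free to turn and slide, leaning up to 0.03 rad.
- shackle_crown (a point): Middle of the crown bar, 20 mm from the heel axis; bar along this y, 10 x 10 mm, flat-sided. Pressing: the ejector gives 3 to 6 N; the pawl raises it to 7-12 N, eases 4 mm before its click, unseen, 23 to 44 mm down (each lock differs); a hard stop lies 1.5 mm below. Pushing over about 20 N damages the lock; side load adds to it. Not clicked, it springs up when let go.
- shackle_toe (a point): Tip of the short toe leg: a cone nose 55 mm below the shackle's origin height. At the start it is turned out toward the chest's front (-x), 1.05 to 1.45 rad about the heel leg from its closed direction. It stands over the toe hole when the shackle's yaw equals the chest's, its tip then 7 mm above the shut lid's tongue.
- flux_bottle: White bottle with a red nozzle, 48 mm wide, 125 mm tall, standing on the bench at the chest's left (+y) side; origin at its underside. Bystander.
- patina_bottle: Brown bottle, 54 mm wide, 97 mm tall, standing inside the chest; origin at its underside. Bystander.
- tip_tin: Round tin, 53 mm wide, 20 mm high, on the bench at the chest's left (+y) side; origin at its underside. Bystander.

How it is judged:
On the way, in this order (a step that is already met when the one before it is completed fails the run):
1. the lid is shut (value of joint lid below 0.03 rad), for 0.2 s.
2. with the lid shut, the shackle's toe leg stands over the tongue's hole (value of joint lid below 0.03 rad and horizontal distance between shackle_toe and toe_hole below 0.007 m), for 0.1 s.
At the end, for the whole second after the job is handed in: The lid is shut (within 0.03 rad), the shackle's toe leg is in the toe hole through the lid's tongue (within 5 mm of its axis), and the shackle, let go, stays down at rest at least 17 mm below its open height, held by the pawl (value of joint lid below 0.03 rad and z of shackle in the frame of lockbox below 0.165 m and horizontal distance between shackle_toe and toe_hole below 0.005 m and linear speed of shackle below 0.02 m/s); the robot touches nothing.
It fails at once if more than 32 N of summed contact force between the shackle and the chest with its lock and lid (contact force between shackle and lockbox above 32 N).
It fails at once if the flux bottle, the patina bottle or the tip tin is moved more than 30 mm or a bottle is tipped (distance of any of flux_bottle, patina_bottle, tip_tin from where it was at the start of the episode above 0.03 m or angle between any of flux_bottle, patina_bottle's own z axis and vertical above 0.5 rad).
It also fails if it takes over 72 s, if anything falls off the work surface, if the arm or the gripper's body presses on something with over 40 N, if the wrist force passes 120 N, or if a joint passes its speed limit or range.

ROBOT

A 6-joint arm with a two-finger parallel gripper is mounted at the origin on the work surface; the furniture and walls round the work are solid. World frame = base frame: x ahead of the robot, y to its left, z up, the work surface at z = 0. Lengths are in m, angles in rad, forces in N, time in s.
With the tool pointing down it reaches from about 0.3 to 0.875 m from the base axis. Payload 6.4 kg.
Tool frame: the origin (TCP) lies midway between the tips of the shut fingers; the grasp point (between the pads) lies 19 mm behind it; z points along the fingers, y is the line along which they close (so a half turn about z gives the same grasp; the last joint's range is limited). The gripper opens to 85 mm and grips with 20 to 120 N. Pads are 22 mm wide; open, the fingers measure 114 mm over their backs; the gripper's body (76 mm by 85 mm) begins 54 mm behind the grasp point. The pads swing forward as they close: fully open they stand 13 mm farther back than shut.
Start: joints at [-1.421, 0.181, 1.607, -0, 1.354, -0.206], TCP at [0.2, -0.539, 0.231] pointing down, gripper open.
Joint ranges: [-2.99, 2.99], [-0.89, 2.07], [0.3, 2.58], [-1.14, 4.28], [0, 2.63], [-3.12, 3.12]. Speed limits (rad/s): [2.57, 2.57, 3.01, 3.14, 3.14, 3.14].

INTERFACE

Orientations are given as a unit quaternion [w, x, y, z].
In Python, from bench import sensors, vision, ctrl gives the robot as it stands.
- The arm moves only by the tool carry_out, never from a script. Its argument "deltas" is text: rows parted by semicolons, each of 7 numbers parted by spaces: the shift along the tool's x, y, z in mm, then the turn, a rotation vector about the tool's x, y, z in rad, then the closure, from 0 (fully open) to 1 (shut). In form: tx ty tz ax ay az claw; .... A call has 1 to 12 rows; each row is the pose to reach, as a shift and turn from the pose commanded when the call began, along the tool's axes at that moment; what a row does not reach only later rows make up. A row lasts 1/8 s, in which the tool goes at most 62.5 mm and 10.7 degrees, less where a joint would pass 70% of its speed; a pose out of reach is approached as far as the arm can. A call with a gripper value outside its range is refused whole. The fingers move at their own pace and stop on an object; the grip force is fixed at half the most. Time passes only in rows, so rows that repeat a pose let the fingers close. It gives the time, the measured TCP pose, the force, the opening and the grip force at its end, in the units of the state.
- sensors.get_obs(): the state, without advancing time (a new reading comes with each control period).
- vision.camera(name): name is "scene" or "top"; returns the picture (384x512x3 uint8, blue, green, red); there is no depth.
- vision.camera_model(name): a dict with "K" (3x3 intrinsics, pixels), "extrinsics" (4x4, takes a point from world to camera coordinates). Camera axes: x right, y down, z forward; pixel columns grow to the right and rows downward; lengths in m; the calibration is good to about 2 mm. A picture is of the moment at which its call begins. camera_model takes no time and is no camera call.
- ctrl.hand_in(): hands the job in; it is judged then, once.
The state is a dict: "time_s": time; "q": joint angles; "dq": joint speeds; "joint_efforts": joint torques, N m; "eef_pos": TCP position; "eef_rot": TCP orientation; "wrist_force": force on the tool from outside, world axes, zero at the start; "torque": the same for the moment, N m; "opening": opening from 0.0 (shut) to 1.0 (fully open); "grasp_force": force on a finger pad.
Only numpy, scipy, OpenCV 4.12 (cv2) and the standard library are available. Lean on these libraries where they do the work, as an engineer would, in place of code of your own. Each camera call takes 0.05 s, during which the arm holds its last target. There are 200 camera calls.

## Working session

There is one attempt and no reset: what is moved stays moved. The work goes in short steps, Python scripts to look and compute and a tool call to move; the robot and the scene stay as the last step left them, time stands still between calls to the robot, and variables do not carry over. Pictures are saved under pics/ and viewed, at most 10 in all, crops included, and the job is handed in when it is done.

Besides the shell and the picture viewer there is one more tool, called in YAML: its name, and indented under it one key for each argument. carry_out: Moves the arm, as the interface text tells. Its arguments: {"type":"object","properties":{"deltas":{"type":"string"}},"required":["deltas"]}

```bash
mkdir -p pics; python3 - <<'E'
from bench import sensors, vision
import cv2,numpy as np
for n in("scene","top"):
    cv2.imwrite(f"pics/{n}0.png",vision.camera(n))
    m=vision.camera_model(n);print(n,np.round(m["K"],1).tolist(),np.round(m["extrinsics"],4).tolist())
o=sensors.get_obs();print(o)
E
```

```text
scene [[424.7, 0.0, 265.1], [0.0, 424.7, 193.7], [0.0, 0.0, 1.0]] [[-0.8465, -0.5323, -0.0115, 0.5926], [-0.3675, 0.5998, -0.7108, 0.1835], [0.3853, -0.5974, -0.7033, 0.8286], [0.0, 0.0, 0.0, 1.0]]
top [[447.9, 0.0, 253.5], [0.0, 447.9, 189.6], [0.0, 0.0, 1.0]] [[0.0396, -0.9992, 0.0019, 0.1744], [-0.9729, -0.039, -0.228, 0.6032], [0.2278, 0.0072, -0.9737, 0.8783], [0.0, 0.0, 0.0, 1.0]]
{'time_s': 0.1, 'q': array([-1.42133012e+00,  1.81462079e-01,  1.60790063e+00, -7.29917853e-06,
        1.35379566e+00, -2.06283827e-01]), 'dq': array([-0.0013044 , -0.00178832, -0.00092151,  0.00065946, -0.00023155,
        0.00050644]), 'joint_efforts': array([ 1.63482446e-04, -4.45874798e+01, -3.52239811e+01, -2.28423983e-04,
        4.21296587e-03, -3.39642341e-06]), 'eef_pos': array([ 0.20021699, -0.53849182,  0.23048043]), 'eef_rot': array([-7.82645601e-04,  9.84221465e-01,  1.76939242e-01,  1.86751933e-05]), 'wrist_force': array([-0.48112735,  0.25853716, -0.25091367]), 'torque': array([-0.00055659, -0.02462734,  0.03686648]), 'grasp_force': 0.0, 'opening': 1.0025126235892103}
```

View pics/scene0.png

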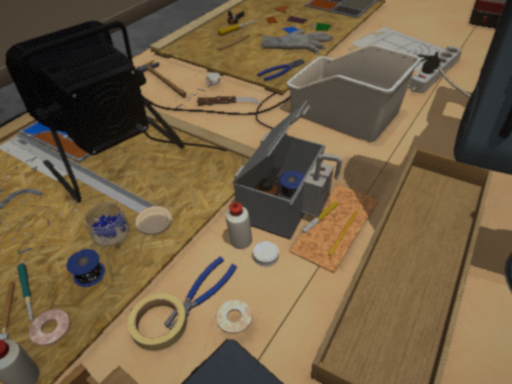

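View pics/top0.png

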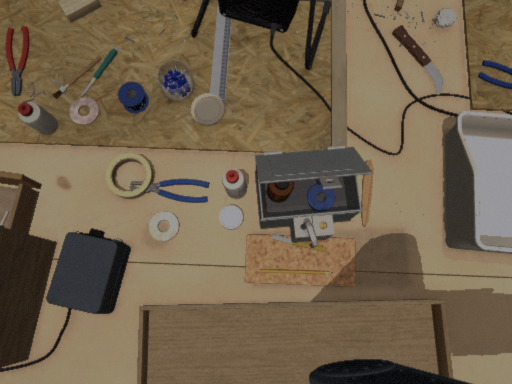

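The chest is at about (310,190) in the top view, with the lid open toward the far side. The shackle's crown is near (312,230), pointing forward. In the scene view the chest is at (290,180). I'll zoom in on both.

```bash
python3 - <<'E'
import cv2,numpy as np
a=cv2.imread("pics/top0.png")[140:255,240:385]; b=cv2.imread("pics/scene0.png")[95:245,225:365]
a=cv2.resize(a,None,fx=5.2,fy=5.2,interpolation=cv2.INTER_CUBIC);b=cv2.resize(b,None,fx=4,fy=4,interpolation=cv2.INTER_CUBIC)
cv2.imwrite("pics/ta.png",a);cv2.imwrite("pics/sb.png",b)
E
```

```text
(no output)
```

View pics/ta.png

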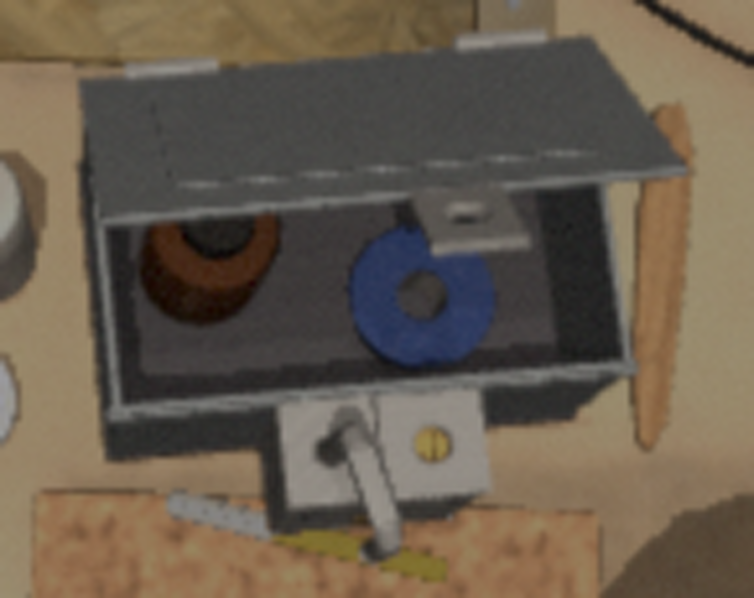

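View pics/sb.png

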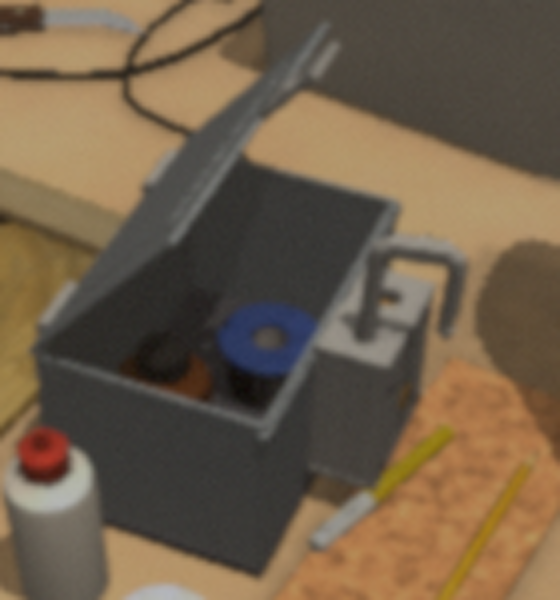

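```bash
cat > h.py <<'E'
import numpy as np
from bench import vision,sensors
def ray(n,uv,z):
    m=vision.camera_model(n);E=np.array(m["extrinsics"]);R,t=E[:3,:3],E[:3,3]
    d=R.T@np.linalg.inv(m["K"])@np.array([*uv,1.]);c=-R.T@t
    return c+d*(z-c[2])/d[2]
def proj(n,p):
    m=vision.camera_model(n);E=np.array(m["extrinsics"]);q=np.array(m["K"])@(E[:3,:3]@p+E[:3,3]);return q[:2]/q[2]
T=lambda u,v,z:ray("top",((u+.5)/5.2-.5+240,(v+.5)/5.2-.5+140),z)
S=lambda u,v,z:ray("scene",((u+.5)/4-.5+225,(v+.5)/4-.5+95),z)
E
python3 - <<'E'
from h import *
from scipy.spatial.transform import Rotation
def fit(P,W):
    P=np.array(P)/1000.;W=np.array(W)[:,:2];pc,wc=P.mean(0),W.mean(0)
    p=(P-pc)@[1,1j];w=(W-wc)@[1,1j];a=np.angle((np.conj(p)*w).sum());c,s=np.cos(a),np.sin(a)
    R=np.array([[c,-s],[s,c]]);t=wc-R@pc;print("yaw",a,"org",t,"res mm",np.round(1000*(P@R.T+t-W),1).tolist());return a,R,t
top=[T(113,412,.116),T(630,368,.116),T(287,505,.12),T(490,492,.115),T(432,443,.112)]
a,R,t=fit([(-65,100),(-65,-100),(-107,38),(-107,-40),(-87,-20)],top)
sc=[S(265,430,.116),S(398,207,.116),S(375,362,.12),S(390,297,.11)]
fit([(-65,100),(-65,-100),(-107,38),(-87,-20)],sc)
print("heel top",T(346,415,.187),"toe top",T(388,528,.187)); print(S(378,243,.187),S(460,250,.187))
print("exp heel",R@[-.087,.02]+t,"toe",R@[-.087,-.02]+t)
print("tip scene",S(448,332,.127),"tip top",T(375,553,.127))
# lid front corners: solve angle
for th in np.arange(.5,1.1,.1):
    f=[R@[.066-.132*np.cos(th),y]+t for y in(.102,-.102)]
    print(round(th,1),[np.round((proj("top",np.array([*x,.12+.132*np.sin(th)]))-[240,140])*5.2) for x in f])
E
```

```text
yaw 0.12478064318922813 org [0.60323924 0.08949766] res mm [[0.1, 0.4], [0.1, -1.0], [-0.5, 0.2], [0.6, -0.1], [-0.3, 0.6]]
yaw 0.11738672187410554 org [0.60354821 0.0883991 ] res mm [[2.8, -0.5], [3.0, -6.1], [-6.0, 1.1], [0.2, 5.5]]
heel top [0.51651671 0.09966212 0.187     ] toe top [0.47755419 0.08463252 0.187     ]
[0.50835306 0.10181066 0.187     ] [0.47188456 0.0858281  0.187     ]
exp heel [0.51442652 0.09851439] toe [0.5194048 0.0588254]
tip scene [0.47413028 0.0797599  0.127     ] tip top [0.47536671 0.08140725 0.127     ]
0.5 [array([104., 337.]), array([675., 289.])]
0.6 [array([103., 311.]), array([680., 263.])]
0.7 [array([101., 282.]), array([685., 234.])]
0.8 [array([ 99., 251.]), array([688., 202.])]
0.9 [array([ 97., 217.]), array([691., 168.])]
1.0 [array([ 95., 180.]), array([692., 131.])]
1.1 [array([ 92., 143.]), array([692.,  94.])]
```

```bash
cat >> h.py <<'E'
from scipy.spatial.transform import Rotation as Ro
A=.125;C=np.array([.6035,.0893]);cw=lambda x,y,z:np.array([*(C+np.array([[np.cos(A),-np.sin(A)],[np.sin(A),np.cos(A)]])@[x,y]),z])
def rel(p,yaw,o=None):
    "shift in tool mm and rotvec to world point p with tool-x yaw"
    o=o or sensors.get_obs();w,x,y,z=o["eef_rot"];R0=Ro.from_quat([x,y,z,w])
    R1=Ro.from_euler("z",yaw)*Ro.from_euler("x",np.pi)
    return np.round(R0.inv().apply(p-o["eef_pos"])*1000,1).tolist()+np.round((R0.inv()*R1).as_rotvec(),3).tolist()
E
python3 - <<'E'
from h import *
print(rel(np.array([.2,-.539,.33]),.386))
for th in(1.05,.9,.7,.5,.3,.1,.0): print(th,rel(cw(.066-.118*np.cos(th),-.06,.12+.118*np.sin(th)),.386))
E
```

```text
[-0.3, 0.2, -99.5, -0.002, -0.0, -0.03]
1.05 [590.1, -387.9, 8.9, -0.002, -0.0, -0.03]
0.9 [575.8, -391.3, 18.8, -0.002, -0.0, -0.03]
0.7 [559.3, -395.1, 35.2, -0.002, -0.0, -0.03]
0.5 [546.4, -398.1, 54.7, -0.002, -0.0, -0.03]
0.3 [537.5, -400.2, 76.4, -0.002, -0.0, -0.03]
0.1 [532.9, -401.2, 99.5, -0.002, -0.0, -0.03]
0.0 [532.3, -401.3, 111.3, -0.002, -0.0, -0.03]
```

carry_out:
  deltas: "0 0 -60 0 0 -0.03 1; 55 -35 -95 0 0 -0.03 1; 110 -70 -95 0 0 -0.03 1; 160 -105 -95 0 0 -0.03 1; 210 -140 -95 0 0 -0.03 1; 260 -175 -95 0 0 -0.03 1; 310 -210 -95 0 0 -0.03 1; 360 -245 -95 0 0 -0.03 1; 410 -280 -95 0 0 -0.03 1; 460 -315 -95 0 0 -0.03 1; 510 -350 -95 0 0 -0.03 1; 560 -385 -95 0 0 -0.03 1"

```text
time_s: 1.6
eef_pos: [0.5919, 0.0189, 0.3259]
eef_rot: [0.0, 0.981, 0.192, -0.0]
wrist_force: [0.2, -2.3, -0.2]
opening: -0.001
grasp_force: 0.0
```

```bash
python3 - <<'E'
from h import *
o=sensors.get_obs();print(o["time_s"],o["eef_pos"],o["wrist_force"],o["opening"])
for th in(1.05,.9,.7,.5,.3,.1,.0): print(th,rel(cw(.066-.118*np.cos(th),-.06,.12+.118*np.sin(th)),.386))
E
```

```text
1.6 [0.59186637 0.01894621 0.32593253] [ 0.18857404 -2.275373   -0.2485877 ] -0.0008501126571917652
1.05 [28.9, -0.9, 103.6, -0.0, 0.0, -0.0]
0.9 [14.7, -4.7, 113.5, -0.0, 0.0, -0.0]
0.7 [-1.6, -9.1, 129.9, -0.0, 0.0, -0.0]
0.5 [-14.4, -12.5, 149.4, -0.0, 0.0, -0.0]
0.3 [-23.3, -14.9, 171.1, -0.0, 0.0, -0.0]
0.1 [-27.8, -16.1, 194.2, -0.0, 0.0, -0.0]
0.0 [-28.4, -16.2, 205.9, -0.0, 0.0, -0.0]
```

carry_out:
  deltas: "15 -4 55 0 0 0 1; 15 -5 100 0 0 0 1; 14 -5 114 0 0 0 1; 6 -7 122 0 0 0 1; -1 -9 130 0 0 0 1; -8 -11 140 0 0 0 1; -14 -13 150 0 0 0 1; -19 -14 160 0 0 0 1; -23 -15 171 0 0 0 1; -26 -16 183 0 0 0 1; -28 -16 194 0 0 0 1; -28 -16 199 0 0 0 1"

```text
time_s: 3.1
eef_pos: [0.5583, 0.0214, 0.126]
eef_rot: [-0.0, 0.981, 0.192, -0.001]
wrist_force: [-0.3, -0.1, 0.9]
opening: 0.0
grasp_force: 0.7
```

```bash
python3 - <<'E'
from h import *
o=sensors.get_obs();print(o["time_s"],o["eef_pos"],o["wrist_force"])
cv=__import__("cv2");a=vision.camera("scene");b=vision.camera("top")
cv.imwrite("pics/s1.png",cv.hconcat([cv.resize(a[80:240,220:380],None,fx=2.5,fy=2.5),cv.resize(b[110:270,230:390],None,fx=2.5,fy=2.5)]))
E
```

```text
3.1 [0.55831817 0.02143427 0.12603584] [-0.30831315 -0.09673991  0.93202859]
```

View pics/s1.png

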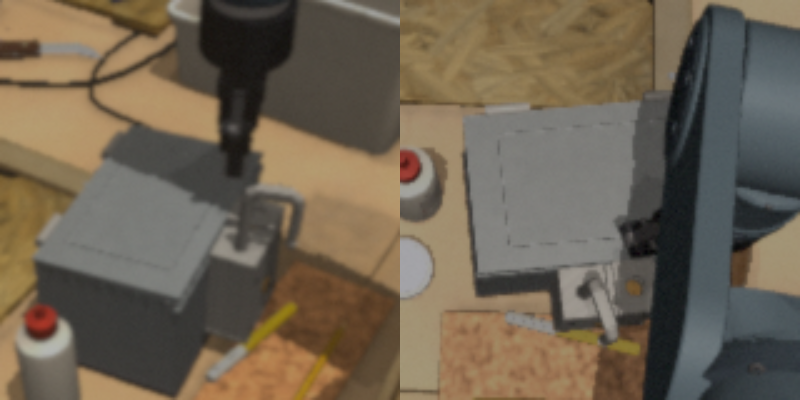

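The lid is almost shut in both views, and the shackle still points forward with the closed fingers resting near the lid's front right. I'll press the last few millimetres.

carry_out:
  deltas: "0 0 1.5 0 0 0 1; 0 0 3 0 0 0 1; 0 0 4 0 0 0 1; 0 0 5 0 0 0 1; 0 0 5 0 0 0 1"

```text
time_s: 3.82
eef_pos: [0.5592, 0.0213, 0.1223]
eef_rot: [0.0, 0.981, 0.192, 0.0]
wrist_force: [-0.8, -0.7, 0.9]
opening: -0.001
grasp_force: 0.2
```

carry_out:
  deltas: "0 0 1 0 0 0 1; 0 0 1.5 0 0 0 1; 0 0 2 0 0 0 1; 0 0 2 0 0 0 1"

```text
time_s: 4.32
eef_pos: [0.5591, 0.0213, 0.1202]
eef_rot: [-0.0, 0.981, 0.192, -0.0]
wrist_force: [0.8, 0.9, 0.8]
opening: 0.002
grasp_force: 0.3
```

carry_out:
  deltas: "0 0 0.5 0 0 0 1; 0 0 1 0 0 0 1; 0 0 1 0 0 0 1"

```text
time_s: 4.7
eef_pos: [0.5592, 0.0212, 0.12]
eef_rot: [0.0, 0.981, 0.192, -0.0]
wrist_force: [-2.7, 0.5, 6.8]
opening: -0.001
grasp_force: 3.4
```

carry_out:
  deltas: "0 0 0.5 0 0 0 1; 0 0 1 0 0 0 1; 0 0 1 0 0 0 1"

```text
time_s: 5.08
eef_pos: [0.5592, 0.0212, 0.1199]
eef_rot: [0.0, 0.981, 0.192, -0.0]
wrist_force: [-6.3, 1.0, 14.1]
opening: 0.001
grasp_force: 6.7
```

```bash
python3 - <<'E'
from h import *
print(rel(np.array([.4965,.091,.165]),.386))
E
```

```text
[-31.8, -88.2, -45.1, 0.0, 0.0, 0.0]
```

carry_out:
  deltas: "0 0 -60 0 0 0 1; 0 0 -110 0 0 0 .5; -15 -45 -130 0 0 0 .5; -32 -88 -120 0 0 0 .5; -32 -88 -95 0 0 0 .5; -32 -88 -70 0 0 0 .5; -32 -88 -47 0 0 0 .5; -32 -88 -47 0 0 0 .5"

```text
time_s: 6.08
eef_pos: [0.4949, 0.0908, 0.1635]
eef_rot: [-0.001, 0.981, 0.192, -0.002]
wrist_force: [0.1, 0.2, -0.3]
opening: 0.502
grasp_force: 0.0
```

```bash
python3 - <<'E'
from h import *
cv=__import__("cv2");a=vision.camera("scene");b=vision.camera("top")
cv.imwrite("pics/s2.png",cv.hconcat([cv.resize(a[90:220,250:380],None,fx=3,fy=3),cv.resize(b[130:260,250:380],None,fx=3,fy=3)]))
E
```

```text
(no output)
```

View pics/s2.png

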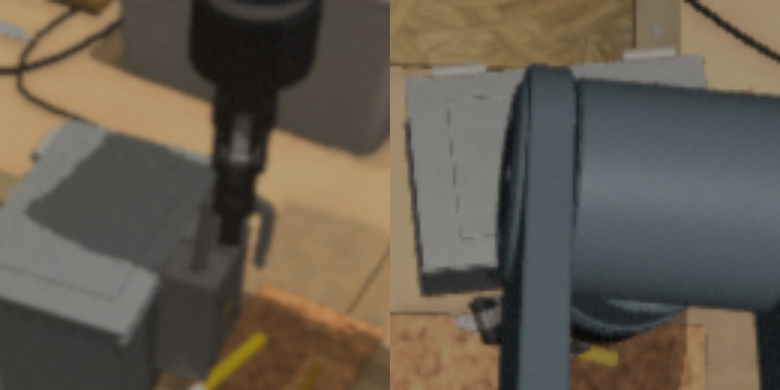

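The fingers straddle the bar in the scene view, with the heel leg on one side and the toe leg visible beyond. Next I'll narrow the gap and swing around the heel axis.

```bash
python3 - <<'E'
from h import *
H=cw(-.087,.02,0)[:2];print(H)
for i in range(11):
    y=.386+1.31*i/10
    print(i,rel(np.array([*(H-.02*np.array([np.cos(y),np.sin(y)])),.165]),y))
E
```

```text
[0.51468531 0.09829725]
0 [-0.5, -0.3, 0.8, 0.0, -0.0, -0.0]
1 [-0.3, 2.3, 0.8, 0.0, -0.0, -0.131]
2 [0.2, 4.9, 0.8, 0.0, -0.0, -0.262]
3 [1.0, 7.4, 0.8, 0.0, -0.0, -0.393]
4 [2.2, 9.7, 0.8, 0.0, -0.0, -0.524]
5 [3.6, 11.9, 0.8, 0.0, -0.0, -0.655]
6 [5.4, 13.9, 0.8, 0.0, -0.0, -0.786]
7 [7.3, 15.6, 0.8, 0.0, -0.0, -0.917]
8 [9.5, 17.0, 0.8, 0.0, -0.0, -1.048]
9 [11.9, 18.2, 0.8, 0.0, -0.0, -1.179]
10 [14.3, 19.0, 0.8, 0.0, -0.0, -1.31]
```

carry_out:
  deltas: "0 0 0 0 0 0 .8; 0 0 0 0 0 0 .8; 0 0 0 0 0 0 .8; 0 2 0 0 0 -0.13 .8; 0 5 0 0 0 -0.26 .8; 1 7.5 0 0 0 -0.39 .8; 2 9.5 0 0 0 -0.52 .8; 3.5 12 0 0 0 -0.65 .8; 5.5 14 0 0 0 -0.79 .8"

```text
time_s: 7.3
eef_pos: [0.5069, 0.0798, 0.1655]
eef_rot: [0.0, 0.831, 0.556, 0.0]
wrist_force: [-0.5, 0.1, 0.4]
opening: 0.202
grasp_force: 0.0
```

```bash
python3 - <<'E'
from h import *
H=cw(-.087,.02,0)[:2]
for i in range(6,12):
    y=.386+1.31*i/10
    print(i,rel(np.array([*(H-.02*np.array([np.cos(y),np.sin(y)])),.165]),y))
E
```

```text
6 [0.1, 0.0, 0.5, 0.0, -0.0, 0.008]
7 [0.3, 2.6, 0.5, 0.0, -0.0, -0.123]
8 [0.7, 5.2, 0.5, 0.0, -0.0, -0.254]
9 [1.6, 7.7, 0.5, 0.0, -0.0, -0.385]
10 [2.7, 10.0, 0.5, 0.0, 0.0, -0.516]
11 [4.1, 12.2, 0.5, 0.0, 0.0, -0.647]
```

carry_out:
  deltas: "0.5 2.5 0 0 0 -0.12 .8; 1 5 0 0 0 -0.25 .8; 1.5 7.5 0 0 0 -0.38 .8; 2.5 10 0 0 0 -0.51 .8; 2.5 10 0 0 0 -0.51 .83; 2.5 10 0 0 0 -0.51 .86; 2.5 10 0 0 0 -0.51 .86; 2.5 10 0 0 0 -0.51 .86"

```text
time_s: 8.3
eef_pos: [0.5169, 0.0783, 0.1653]
eef_rot: [0.0, 0.666, 0.746, 0.0]
wrist_force: [1.0, 0.2, -0.7]
opening: 0.144
grasp_force: 0.0
```

```bash
python3 - <<'E'
from h import *
cv=__import__("cv2");a=vision.camera("scene");b=vision.camera("top")
cv.imwrite("pics/s3.png",cv.hconcat([cv.resize(a[90:220,250:380],None,fx=3,fy=3),cv.resize(b[130:260,250:380],None,fx=3,fy=3)]))
E
```

```text
(no output)
```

View pics/s3.png

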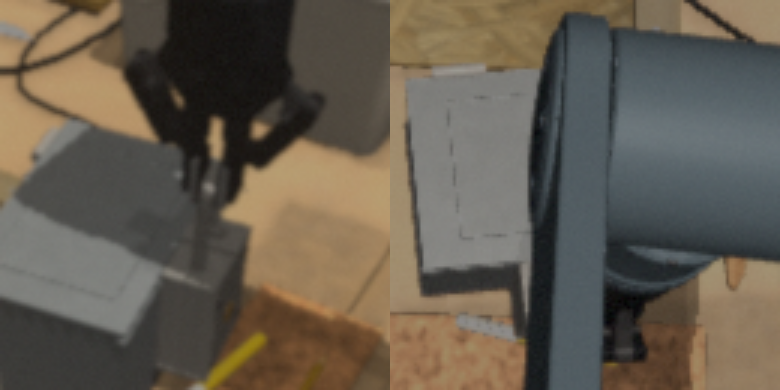

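The shackle is now between the fingers along the lock's y direction. I'll open, lift and back off for a clear look.

carry_out:
  deltas: "0 0 0 0 0 0 .75; 0 0 0 0 0 0 .5; 0 0 0 0 0 0 .5; 0 0 -40 0 0 0 .5; 0 0 -90 0 0 0 1; -60 0 -100 0 0 0 1; -120 0 -100 0 0 0 1; -180 0 -100 0 0 0 1; -240 0 -100 0 0 0 1; -240 0 -100 0 0 0 1"

```text
time_s: 9.65
eef_pos: [0.5443, -0.1643, 0.265]
eef_rot: [0.0, 0.667, 0.745, -0.0]
wrist_force: [-0.0, 0.4, 0.3]
opening: 0.004
grasp_force: 0.0
```

```bash
python3 - <<'E'
from h import *
cv=__import__("cv2");a=vision.camera("scene");b=vision.camera("top");cv.imwrite("pics/sf.png",a);cv.imwrite("pics/tf.png",b)
cv.imwrite("pics/s4.png",cv.hconcat([cv.resize(a[120:200,280:360],None,fx=5,fy=5,interpolation=2),cv.resize(b[180:260,270:350],None,fx=5,fy=5,interpolation=2)]))
E
```

```text
(no output)
```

View pics/s4.png

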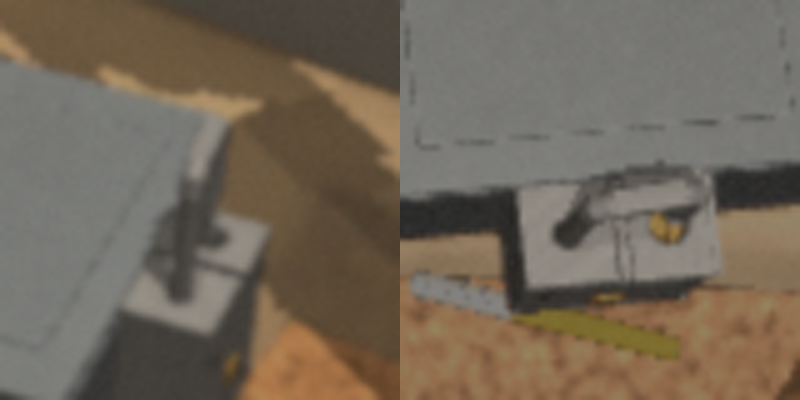

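```bash
python3 - <<'E'
from h import *
pt=lambda p:np.round((proj("top",p)+.5-[270,180])*5+[400,0]);ps=lambda p:np.round((proj("scene",p)+.5-[280,120])*5)
for n,p in dict(heeltop=(-.087,.02,.187),toetop=(-.087,-.02,.187),toetip=(-.087,-.02,.127),toehole=(-.087,-.02,.12),heelhole=(-.087,.02,.12)).items():
    print(n,pt(cw(*p)),ps(cw(*p)))
E
```

```text
heeltop [587. 205.] [188. 169.]
toetop [696. 195.] [222. 112.]
toetip [671. 221.] [210. 224.]
toehole [668. 224.] [208. 237.]
heelhole [567. 232.] [176. 294.]
```

```bash
python3 - <<'E'
import cv2
b=cv2.imread("pics/tf.png");g=cv2.resize(b[205:235,298:342],None,fx=18,fy=18,interpolation=2)
g=cv2.convertScaleAbs(g,alpha=1.5,beta=0);cv2.imwrite("pics/s5.png",g)
E
```

```text
(no output)
```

View pics/s5.png

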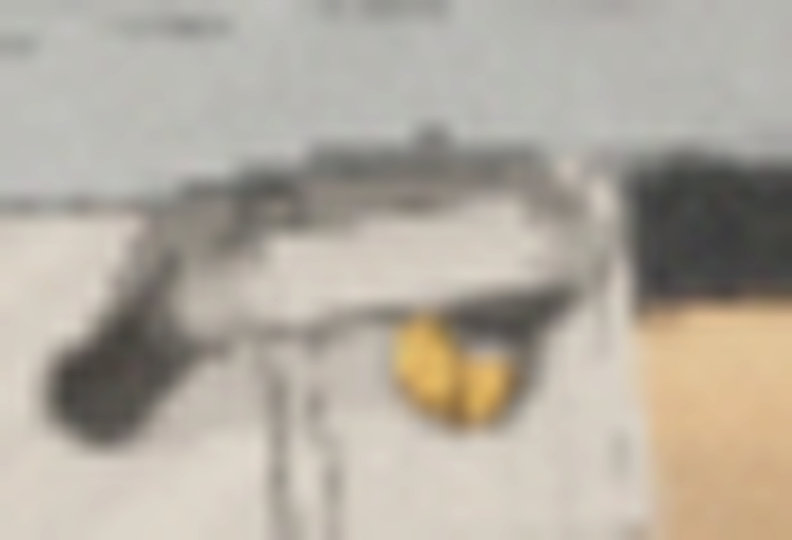

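```bash
python3 - <<'E'
from h import *
pt=lambda p:np.round((proj("top",p)+.5-[298,205])*18)
for a in(-.1,0,.1,.2):
    d=lambda r,w:(-.087+r*np.sin(a)+w*np.cos(a),.02-r*np.cos(a)+w*np.sin(a))
    print(a,[pt(cw(*d(r,w),.187)).tolist() for r in(0,20e-3,40e-3) for w in(-5e-3,5e-3)],"tip",pt(cw(*d(.04,0),.127)))
print("hole",pt(cw(-.087,-.02,.12)))
E
```

```text
-0.1 [[169.0, 336.0], [168.0, 238.0], [368.0, 339.0], [366.0, 241.0], [566.0, 342.0], [564.0, 244.0]] tip [473. 381.]
0 [[174.0, 336.0], [163.0, 238.0], [371.0, 319.0], [360.0, 221.0], [568.0, 302.0], [556.0, 205.0]] tip [470. 345.]
0.1 [[179.0, 335.0], [158.0, 239.0], [373.0, 299.0], [351.0, 203.0], [566.0, 263.0], [544.0, 167.0]] tip [464. 309.]
0.2 [[184.0, 334.0], [154.0, 240.0], [372.0, 279.0], [341.0, 185.0], [560.0, 224.0], [529.0, 130.0]] tip [454. 273.]
hole [460. 355.]
```

In the zoom the bar lies along the tongue. The toe nose shows at about (480,335), against (470,345) for perfect alignment. That puts it 1–2 mm off the hole axis, within tolerance. Next I'll press with the closed fingertips.

```bash
python3 - <<'E'
from h import *
print(rel(cw(-.0865,.010,.19),1.696))
E
```

```text
[250.4, 0.6, 75.1, -0.001, -0.001, -0.012]
```

carry_out:
  deltas: "60 0 0 0 0 0 1; 120 0 0 0 0 -0.01 1; 180 0 0 0 0 -0.01 1; 240 0.5 0 0 0 -0.01 1; 250.5 0.5 0 0 0 -0.01 1; 250.5 0.5 40 0 0 -0.01 1; 250.5 0.5 60 0 0 -0.01 1; 250.5 0.5 70 0 0 -0.01 1; 250.5 0.5 75 0 0 -0.01 1; 250.5 0.5 75 0 0 -0.01 1"

```text
time_s: 11.0
eef_pos: [0.5165, 0.0886, 0.1907]
eef_rot: [0.0, 0.662, 0.75, 0.0]
wrist_force: [-0.2, 0.1, -0.1]
opening: 0.0
grasp_force: 0.0
```

carry_out:
  deltas: "0 0 1 0 0 0 1; 0 0 2 0 0 0 1; 0 0 3 0 0 0 1; 0 0 4 0 0 0 1; 0 0 5 0 0 0 1; 0 0 5 0 0 0 1"

```text
time_s: 11.75
eef_pos: [0.5164, 0.0888, 0.1855]
eef_rot: [0.0, 0.662, 0.75, 0.0]
wrist_force: [-0.1, 0.7, 2.8]
opening: -0.0
grasp_force: 0.8
```

carry_out:
  deltas: "0 0 1 0 0 0 1; 0 0 2 0 0 0 1; 0 0 3 0 0 0 1; 0 0 4 0 0 0 1; 0 0 4 0 0 0 1"

```text
time_s: 12.38
eef_pos: [0.5162, 0.0889, 0.1812]
eef_rot: [-0.0, 0.662, 0.75, 0.0]
wrist_force: [0.5, 0.4, 1.7]
opening: -0.002
grasp_force: 1.1
```

carry_out:
  deltas: "0 0 0.5 0 0 0 1; 0 0 1 0 0 0 1; 0 0 1.5 0 0 0 1; 0 0 2 0 0 0 1; 0 0 2 0 0 0 1"

```text
time_s: 13.0
eef_pos: [0.5163, 0.0889, 0.1793]
eef_rot: [-0.0, 0.662, 0.75, 0.0]
wrist_force: [-0.9, 1.5, 3.8]
opening: -0.001
grasp_force: 1.9
```

carry_out:
  deltas: "0 0 0.5 0 0 0 1; 0 0 1 0 0 0 1; 0 0 1.5 0 0 0 1; 0 0 2 0 0 0 1; 0 0 2 0 0 0 1"

```text
time_s: 13.62
eef_pos: [0.5163, 0.0889, 0.1773]
eef_rot: [-0.0, 0.662, 0.75, 0.0]
wrist_force: [0.7, 2.6, 4.5]
opening: -0.0
grasp_force: 2.4
```

carry_out:
  deltas: "0 0 0.5 0 0 0 1; 0 0 1 0 0 0 1; 0 0 1.5 0 0 0 1; 0 0 2 0 0 0 1; 0 0 2.5 0 0 0 1; 0 0 3 0 0 0 1; 0 0 3 0 0 0 1"

```text
time_s: 14.5
eef_pos: [0.5163, 0.0891, 0.1744]
eef_rot: [-0.0, 0.662, 0.75, 0.0]
wrist_force: [-0.4, 3.2, 6.7]
opening: -0.002
grasp_force: 2.8
```

carry_out:
  deltas: "0 0 0.5 0 0 0 1; 0 0 1 0 0 0 1; 0 0 1.5 0 0 0 1; 0 0 2 0 0 0 1; 0 0 2.5 0 0 0 1; 0 0 3 0 0 0 1; 0 0 3 0 0 0 1"

```text
time_s: 15.38
eef_pos: [0.5163, 0.0892, 0.1715]
eef_rot: [-0.0, 0.662, 0.75, 0.0]
wrist_force: [-1.7, 3.6, 6.0]
opening: 0.002
grasp_force: 3.1
```

carry_out:
  deltas: "0 0 0.5 0 0 0 1; 0 0 1 0 0 0 1; 0 0 1.5 0 0 0 1; 0 0 2 0 0 0 1; 0 0 2 0 0 0 1"

```text
time_s: 16.0
eef_pos: [0.5162, 0.0893, 0.1695]
eef_rot: [-0.0, 0.662, 0.75, 0.0]
wrist_force: [-0.6, 3.3, 5.1]
opening: -0.003
grasp_force: 3.1
```

carry_out:
  deltas: "0.5 0 0.5 0 0 0 1; 0.5 0 1 0 0 0 1; 0.5 0 1.5 0 0 0 1; 0.5 0 2 0 0 0 1; 0.5 0 2 0 0 0 1"

```text
time_s: 16.62
eef_pos: [0.5162, 0.0895, 0.1674]
eef_rot: [-0.0, 0.662, 0.75, 0.0]
wrist_force: [-0.8, 3.7, 5.1]
opening: -0.001
grasp_force: 2.8
```

carry_out:
  deltas: "0.3 0 0.5 0 0 0 1; 0.3 0 1 0 0 0 1; 0.3 0 1.5 0 0 0 1; 0.3 0 1.5 0 0 0 1"

```text
time_s: 17.12
eef_pos: [0.5161, 0.0896, 0.1659]
eef_rot: [-0.0, 0.662, 0.75, 0.0]
wrist_force: [-0.7, 1.2, 4.3]
opening: 0.001
grasp_force: 2.6
```

carry_out:
  deltas: "0 0 0.5 0 0 0 1; 0 0 1 0 0 0 1; 0 0 1 0 0 0 1"

```text
time_s: 17.5
eef_pos: [0.5162, 0.0896, 0.1649]
eef_rot: [0.0, 0.662, 0.75, 0.0]
wrist_force: [-1.3, 1.7, 6.7]
opening: 0.002
grasp_force: 2.7
```

carry_out:
  deltas: "0 0 0.5 0 0 0 1; 0 0 1 0 0 0 1; 0 0 1 0 0 0 1"

```text
time_s: 17.88
eef_pos: [0.5162, 0.0897, 0.1639]
eef_rot: [-0.0, 0.662, 0.75, 0.0]
wrist_force: [-1.2, 3.5, 5.2]
opening: 0.0
grasp_force: 2.8
```

carry_out:
  deltas: "0.2 0 0.5 0 0 0 1; 0.2 0 1 0 0 0 1; 0.2 0 1 0 0 0 1"

```text
time_s: 18.25
eef_pos: [0.5162, 0.0898, 0.1629]
eef_rot: [0.0, 0.662, 0.75, 0.0]
wrist_force: [-1.0, 1.9, 4.6]
opening: 0.0
grasp_force: 2.7
```

carry_out:
  deltas: "0.2 0 0.5 0 0 0 1; 0.2 0 1 0 0 0 1; 0.2 0 1 0 0 0 1"

```text
time_s: 18.62
eef_pos: [0.5162, 0.0899, 0.1619]
eef_rot: [0.0, 0.662, 0.75, -0.0]
wrist_force: [-1.0, 1.9, 4.7]
opening: -0.003
grasp_force: 2.6
```

carry_out:
  deltas: "0.2 0 0.5 0 0 0 1; 0.2 0 1 0 0 0 1; 0.2 0 1 0 0 0 1"

```text
time_s: 19.0
eef_pos: [0.5162, 0.09, 0.1609]
eef_rot: [0.0, 0.662, 0.75, -0.0]
wrist_force: [-1.2, 2.2, 4.7]
opening: 0.001
grasp_force: 2.6
```

carry_out:
  deltas: "0.2 0 0.5 0 0 0 1; 0.2 0 1 0 0 0 1; 0.2 0 1 0 0 0 1"

```text
time_s: 19.38
eef_pos: [0.5164, 0.0902, 0.1601]
eef_rot: [0.0, 0.662, 0.75, 0.0]
wrist_force: [-1.0, 1.9, 6.3]
opening: -0.001
grasp_force: 3.1
```

carry_out:
  deltas: "0.2 0 0.5 0 0 0 1; 0.2 0 1 0 0 0 1; 0.2 0 1 0 0 0 1"

```text
time_s: 19.75
eef_pos: [0.5165, 0.0905, 0.1593]
eef_rot: [0.0, 0.662, 0.75, 0.0]
wrist_force: [-0.3, 2.6, 7.1]
opening: -0.001
grasp_force: 3.5
```

carry_out:
  deltas: "0.2 0 0.5 0 0 0 1; 0.2 0 1 0 0 0 1; 0.2 0 1 0 0 0 1"

```text
time_s: 20.12
eef_pos: [0.5165, 0.0907, 0.1584]
eef_rot: [0.001, 0.662, 0.75, 0.0]
wrist_force: [-0.4, 2.1, 5.7]
opening: -0.0
grasp_force: 3.7
```

carry_out:
  deltas: "0 0 0.5 0 0 0 1; 0 0 1 0 0 0 1; 0 0 1 0 0 0 1"

```text
time_s: 20.5
eef_pos: [0.5165, 0.0908, 0.1574]
eef_rot: [0.0, 0.662, 0.75, 0.0]
wrist_force: [-0.9, 2.1, 8.2]
opening: 0.003
grasp_force: 3.7
```

carry_out:
  deltas: "0 0 0.5 0 0 0 1; 0 0 1 0 0 0 1; 0 0 1 0 0 0 1"

```text
time_s: 20.88
eef_pos: [0.5161, 0.0906, 0.1559]
eef_rot: [0.0, 0.662, 0.75, -0.0]
wrist_force: [0.3, 2.0, 5.0]
opening: -0.002
grasp_force: 2.6
```

The force has eased, so the click should be near z ≈ 0.1525.

carry_out:
  deltas: "0 0 0.5 0 0 0 1; 0 0 1 0 0 0 1; 0 0 1 0 0 0 1"

```text
time_s: 21.25
eef_pos: [0.5159, 0.0904, 0.1546]
eef_rot: [0.0, 0.662, 0.75, -0.0]
wrist_force: [0.3, -0.5, 0.9]
opening: -0.004
grasp_force: 0.6
```

carry_out:
  deltas: "0 0 0.5 0 0 0 1; 0 0 1 0 0 0 1; 0 0 1 0 0 0 1"

```text
time_s: 21.62
eef_pos: [0.5161, 0.0906, 0.1538]
eef_rot: [0.0, 0.662, 0.75, -0.0]
wrist_force: [-0.2, -0.7, 3.3]
opening: -0.002
grasp_force: 2.1
```

carry_out:
  deltas: "0 0 0.5 0 0 0 1; 0 0 0.8 0 0 0 1; 0 0 0.8 0 0 0 1"

```text
time_s: 22.0
eef_pos: [0.516, 0.0907, 0.153]
eef_rot: [0.0, 0.662, 0.75, -0.0]
wrist_force: [0.1, 0.5, 4.2]
opening: -0.003
grasp_force: 2.2
```

carry_out:
  deltas: "0 0 0.3 0 0 0 1; 0 0 0.5 0 0 0 1; 0 0 0.5 0 0 0 1"

```text
time_s: 22.38
eef_pos: [0.516, 0.0907, 0.1525]
eef_rot: [0.0, 0.662, 0.75, -0.0]
wrist_force: [0.7, -0.5, 5.0]
opening: 0.005
grasp_force: 2.2
```

carry_out:
  deltas: "0 0 0.3 0 0 0 1; 0 0 0.5 0 0 0 1; 0 0 0.5 0 0 0 1"

```text
time_s: 22.75
eef_pos: [0.5162, 0.0909, 0.1523]
eef_rot: [0.0, 0.662, 0.75, 0.0]
wrist_force: [-0.3, -0.7, 6.4]
opening: 0.003
grasp_force: 3.0
```

carry_out:
  deltas: "0 0 0.3 0 0 0 1; 0 0 0.5 0 0 0 1; 0 0 0.5 0 0 0 1"

```text
time_s: 23.12
eef_pos: [0.5164, 0.091, 0.1521]
eef_rot: [0.0, 0.662, 0.75, 0.0]
wrist_force: [-0.4, -0.5, 7.2]
opening: -0.002
grasp_force: 3.8
```

carry_out:
  deltas: "0 0 -1 0 0 0 1; 0 0 -2 0 0 0 1; 0 0 -3 0 0 0 1; 0 0 -3 0 0 0 1"

```text
time_s: 23.62
eef_pos: [0.5158, 0.0908, 0.1542]
eef_rot: [-0.0, 0.662, 0.75, -0.0]
wrist_force: [-0.1, -0.5, 3.6]
opening: -0.002
grasp_force: 1.3
```

carry_out:
  deltas: "0 0 -1 0 0 0 1; 0 0 -2 0 0 0 1; 0 0 -3 0 0 0 1; 0 0 -3 0 0 0 1"

```text
time_s: 24.12
eef_pos: [0.516, 0.0908, 0.1575]
eef_rot: [-0.0, 0.662, 0.75, 0.0]
wrist_force: [-0.1, -0.2, 0.5]
opening: 0.004
grasp_force: 0.0
```

At z = 0.1575 there's no contact, so the pawl holds the shackle at about 33 mm down. I'll back off and check.

carry_out:
  deltas: "0 0 -30 0 0 0 1; 0 0 -90 0 0 0 1; -60 0 -110 0 0 0 1; -120 0 -110 0 0 0 1; -180 0 -110 0 0 0 1; -240 0 -110 0 0 0 1; -240 0 -110 0 0 0 1"

```text
time_s: 25.0
eef_pos: [0.5458, -0.1515, 0.2671]
eef_rot: [0.0, 0.664, 0.748, -0.0]
wrist_force: [0.2, 1.1, 0.8]
opening: 0.005
grasp_force: 0.0
```

```bash
python3 - <<'E'
from h import *
cv=__import__("cv2");a=vision.camera("scene");b=vision.camera("top")
cv.imwrite("pics/s6.png",cv.hconcat([cv.resize(a[120:200,280:360],None,fx=5,fy=5,interpolation=2),cv.resize(b[180:260,270:350],None,fx=5,fy=5,interpolation=2)]))
pt=lambda p:np.round((proj("top",p)+.5-[270,180])*5+[400,0]);ps=lambda p:np.round((proj("scene",p)+.5-[280,120])*5)
for p in((-.087,.02,.154),(-.087,-.02,.154)):print(pt(cw(*p)),ps(cw(*p)))
E
```

```text
[577. 219.] [182. 233.]
[682. 210.] [215. 175.]
```

View pics/s6.png

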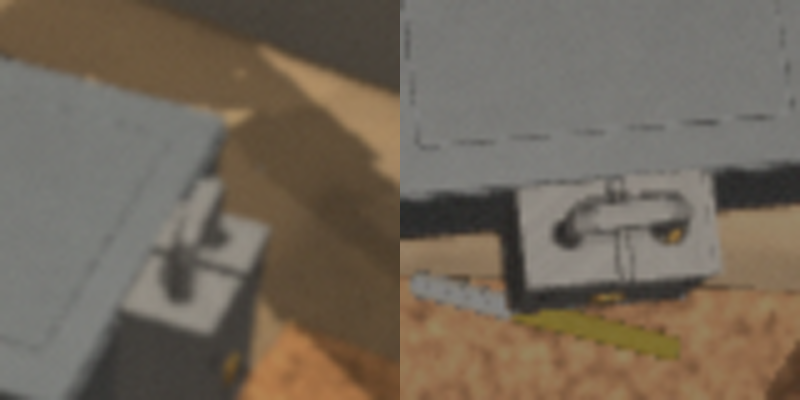

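The shackle stays down with its crown at about (577–682, 215) in the right panel, matching the predicted latched height. The toe is in the hole and the lid is shut, so I'll hand it in.

```bash
python3 -c "
from bench import ctrl
print(ctrl.hand_in())"
```

```text
the job is handed in; nothing more can be done
None
```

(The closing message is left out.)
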